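Fit the keyed roller and collar on the sloping feed spindle

TASK

Set up the feed spindle on the sloping stand: put the wide ribbed roller on first, then the small plain collar on top of it, each turned so that the flat in its bore meets the flat of the spindle, and slid fully home so that no gap is left underneath. Let go of both, and leave the marker, the nut and the snap hook where they lie.

Things in the scene. Friction and masses are not known exactly. Their poses are not given: they have to be found in the camera images.
- stand: fixed grey wedge-shaped metal housing, 130 mm deep (own x), 120 mm wide, 26 mm high at its front edge, 100 mm at the back. Origin under its centre, on the worktop; own -x is its low front, roughly towards the robot. Its sloping top (32 degrees from level, rising to +x) carries the spindle: seat centre 72 mm up, 3 mm before the origin (-x). Nothing else stands out
- spindle_seat (a point): centre of the seat: top of the dark steel faceplate (60 mm across, 6 mm thick), at the spindle's foot. The frame turns with the spindle: +z along the spindle to its tip (up, leaning 0.56 rad from vertical towards the stand's low front); -x points from the axis at the spindle's flat. The roller is home when its frame agrees with this one: same origin, z and x axes
- spindle_tip (a point): centre of the spindle's free end, 60 mm from the seat, same axes. The spindle is a solid D-shaped steel post, 24 mm in diameter, with one flat 6.5 mm from the axis on the -x side; its last 12 mm taper in by 4 to 5 mm. A short white line on the faceplate, on the -x side, marks the flat
- spindle (a joint): rotation of spindle and faceplate about the spindle's axis (rad), counter-clockwise seen from the tip; 0: the flat looks down the slope to the stand's low front. Starts between -0.9 and 0.9. Stiff (about 0.4 N m of friction), stays where it is; stops at -1.5 and 1.5
- feed_roller: loose wide ribbed roller, black rubber on an aluminium hub: 54 mm outside diameter, 28 mm high, flat on the worktop, about 0.12 kg. Origin: centre of its underside; +z up its axis. Through D-bore: 27 mm diameter, flat 8 mm from the axis on the -x side (1.5 mm play, mouths flared by 2 mm over 4 mm). A dark line on top marks the flat. Its round outside can be gripped at any yaw
- end_collar: loose small plain steel collar, 40 mm outside diameter, 20 mm high, flat on the worktop, about 0.08 kg. Origin: centre of its underside; +z up its axis. Same D-bore as the roller, flat on the -x side, a dark line on top marking it. Home: on top of the roller, underside 28 mm above the seat, x and z axes as the seat's. Its round outside can be gripped at any yaw
- marker_blue: loose white marker with a blue cap, 148 mm long, 16 mm thick, a bystander behind the left of the work
- hex_nut_0: loose hexagon nut, 18 mm across, 10 mm high, a bystander right of the stand
- snap_hook_1: loose steel snap hook, 74 x 31 x 8 mm, a bystander right of the stand
Things that resemble listed ones, but are neither listed nor needed, are in the scene too. What is shaped like the end_collar but pink is not meant.

How it is judged:
By the outcome, as a careful person would: the job done as asked, in the order asked, and still so for the second after the job is handed in, with the robot touching nothing.
It also fails if it takes over 72 s, if anything falls off the work surface, if the arm or the gripper's body presses on something with over 40 N, if the wrist force passes 120 N, or if a joint passes its speed limit or range.

ROBOT

A 6-joint arm with a two-finger parallel gripper is mounted at the origin on a cart in front of the work surface, level with it; the furniture and walls round the work are solid. World frame = base frame: x ahead of the robot, y to its left, z up, the work surface at z = 0. Lengths are in m, angles in rad, forces in N, time in s.
With the tool pointing down it reaches from about 0.35 to 0.95 m from the base axis. Payload 17.4 kg.
Tool frame: the origin (TCP) lies between the finger pads; the fingertips stand 8 mm ahead of it and the grasp point (between the pads) lies 11 mm behind it; z points along the fingers, y is the line along which they close (so a half turn about z gives the same grasp; the last joint's range is limited). The gripper opens to 93 mm and grips with 3 to 60 N. Pads are 15 mm wide; open, the fingers measure 128 mm over their backs; the gripper's body (75 mm by 188 mm) begins 65 mm behind the grasp point.
Start: joints at [-1.252, 0.116, 1.442, -0, 1.584, -0.038], TCP at [0.236, -0.632, 0.227] pointing down, gripper open.
Joint ranges: [-2.83, 2.83], [-0.83, 2.19], [0.07, 2.5], [-1.14, 4.28], [0.01, 3], [-2.97, 2.97]. Speed limits (rad/s): [1.89, 1.89, 2.22, 3.14, 3.14, 3.14].

INTERFACE

Orientations are given as a 3x3 rotation matrix whose columns are the frame's x, y, z axes.
In Python, from bench import move_ptp, line_to, goto_joints, ungrasp, grab, wait, ik, observe, camera, get_calibration, IKError, sign_off gives the robot as it stands. Calls block until the motion is done:
- move_ptp(position, orientation): joint-space move of the TCP to a pose.
- line_to(position, orientation=None, feed=0.15): straight line of the TCP; orientation=None keeps the orientation; feed is the mean speed in m/s.
- goto_joints(angles): joint-space move.
- ungrasp() and grab(force=None): open the fingers fully, or close them until they stop; force is the grip in N (None keeps the last).
- wait(seconds).
- ik(position, orientation): joint angles nearest the present ones, or None.
- observe(): the state.
- camera(name): name is "side" or "top"; returns the picture (480x640x3 uint8, red, green, blue); there is no depth.
- get_calibration(name): a dict with "mtx" (3x3 intrinsics, pixels), "world_from_camera" (4x4, takes a point from camera to world coordinates). Camera axes: x right, y down, z forward; pixel columns grow to the right and rows downward; lengths in m; the calibration is good to about 2 mm. A picture is of the moment at which its call begins. get_calibration takes no time and is no camera call.
A pose or a line that the arm cannot do raises IKError and nothing moves.
- sign_off(): hands the job in; it is judged then, once.
The state is a dict: "time_s": time; "joint_pos": joint angles; "qvel": joint speeds; "tau": joint torques, N m; "eef_pos": TCP position; "eef_rot": TCP orientation; "ft_force": force on the tool from outside, world axes, zero at the start; "wrist_torque": the same for the moment, N m; "opening": finger opening in m; "grip_force": force on a finger pad.
Only numpy, scipy, OpenCV 4.12 (cv2) and the standard library are available. Lean on these libraries where they do the work, as an engineer would, in place of code of your own. Each camera call takes 0.05 s, during which the arm holds its last target. There are 200 camera calls.

## Working session

There is one attempt and no reset: what is moved stays moved. The work goes in short steps, each a Python script; the robot and the scene stay as the last script left them, time stands still between calls to the robot, and variables do not carry over. Pictures are saved under pics/ and viewed, at most 10 in all, crops included, and the job is handed in when it is done.

```bash
ls; mkdir -p pics
python3 - <<'E'
from bench import *
import cv2,numpy as np
for n in("top","side"):
    im=camera(n); cv2.imwrite(f"pics/{n}0.png",im[:,:,::-1]); c=get_calibration(n); print(n,np.round(c["mtx"],1).tolist(),np.round(c["world_from_camera"],3).tolist())
print(observe()["time_s"])
E
```

```text
pics
top [[516.7, 0.0, 325.0], [0.0, 516.7, 239.4], [0.0, 0.0, 1.0]] [[0.175, -0.945, 0.275, 0.222], [-0.985, -0.166, 0.056, 0.063], [-0.007, -0.281, -0.96, 1.088], [0.0, 0.0, 0.0, 1.0]]
side [[456.0, 0.0, 322.8], [0.0, 456.0, 245.7], [0.0, 0.0, 1.0]] [[0.973, -0.089, 0.212, 0.336], [-0.23, -0.388, 0.893, -0.661], [0.003, -0.918, -0.398, 0.43], [0.0, 0.0, 0.0, 1.0]]
0.1
```

View pics/top0.png

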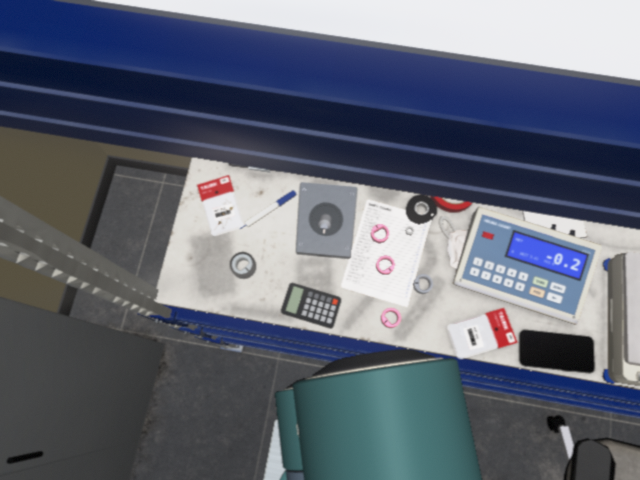

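View pics/side0.png

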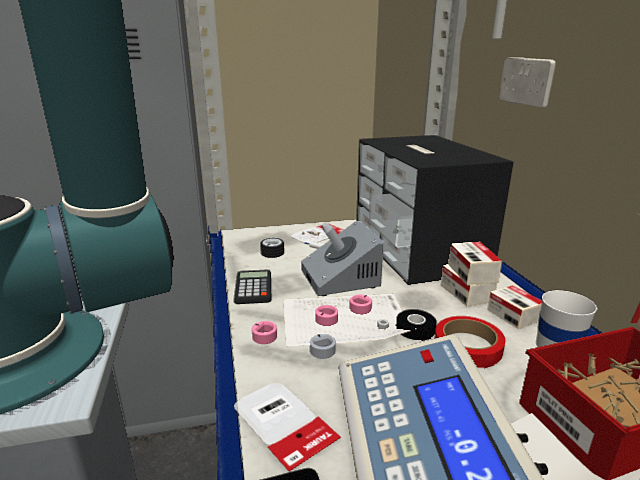

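Candidates, by top-view pixel:
- **Roller:** black and ribbed with a light hub at (242,264), against the black tape roll at (421,208).
- **Collar:** grey steel at (422,284), against pink rings at (379,233), (385,265) and (390,318), plus the small nut at (409,231).
- **Spindle:** on the stand at (325,220).

I choose the (242,264) roller and the grey (422,284) collar, and will check both in one close crop.

```bash
cat > h.py <<'E'
from bench import *
import cv2,numpy as np
def ray(n,u,v):
    c=get_calibration(n);T=np.array(c["world_from_camera"])
    d=T[:3,:3]@np.linalg.inv(c["mtx"])@[u,v,1]; return T[:3,3],d/np.linalg.norm(d)
def onz(n,u,v,z):
    o,d=ray(n,u,v); return o+d*(z-o[2])/d[2]
def tri(a,b):
    (o1,d1),(o2,d2)=ray("top",*a),ray("side",*b)
    s=np.linalg.lstsq(np.c_[d1,-d2],o2-o1,rcond=None)[0]
    p,q=o1+d1*s[0],o2+d2*s[1]; return (p+q)/2,np.linalg.norm(p-q)
def proj(n,P):
    c=get_calibration(n);T=np.linalg.inv(c["world_from_camera"]);p=T[:3,:3]@P+T[:3,3];p=np.array(c["mtx"])@p;return p[:2]/p[2]
E
python3 - <<'E'
from h import *
t=cv2.imread("pics/top0.png");s=cv2.imread("pics/side0.png")
def crop(i,u,v,w,h,W=260,H=260): return cv2.resize(i[v-h:v+h,u-w:u+w],(W,H),interpolation=cv2.INTER_CUBIC)
r1=np.hstack([crop(t,242,264,20,20),crop(t,422,284,20,20),crop(t,325,220,26,26)])
r2=np.hstack([crop(s,272,247,20,20),crop(s,322,345,20,20),crop(s,340,245,34,34)])
cv2.imwrite("pics/crop1.png",np.vstack([r1,r2]))
for p in[(242,264,.028),(422,284,.02),(325,220,.1),(325,150,.5),(325,190,.6),(325,170,.7)]:print(p,onz("top",*p).round(3))
E
```

```text
(242, 264, 0.028) [0.442 0.287 0.028]
(422, 284, 0.02) [ 0.467 -0.093  0.02 ]
(325, 220, 0.1) [0.545 0.127 0.1  ]
(325, 150, 0.5) [0.505 0.117 0.5  ]
(325, 190, 0.6) [0.413 0.1   0.6  ]
(325, 170, 0.7) [0.391 0.096 0.7  ]
```

View pics/crop1.png

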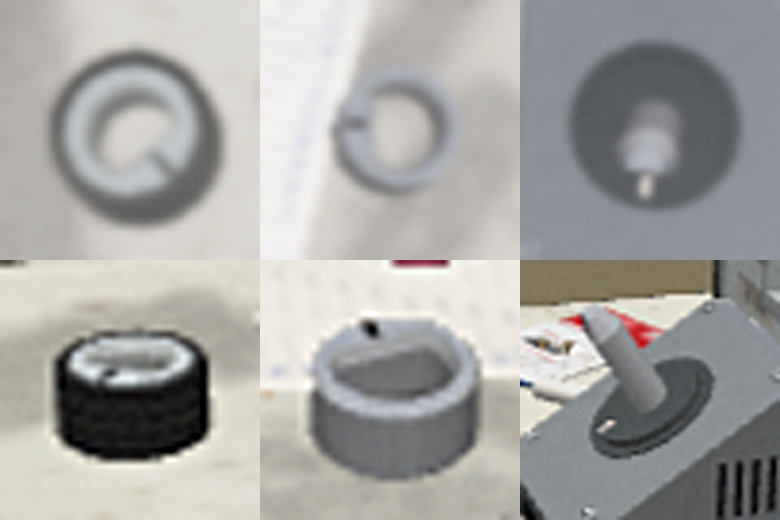

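The crop confirms the choice. The roller is a ribbed black ring with its mark at about (246.6,269.4) top and (268.6,244.8) side. The collar is plain grey with its mark at about (416.6,283.1) top and (319.1,335.3) side. The spindle mark is at about (325,230) top and (328.5,254.7) side. Next I measure them.

```bash
cat > m.py <<'E'
from h import *
def blob(img,u,v,w,f):
    """hull centroid of the masked component nearest (u,v)"""
    c=img[v-w:v+w,u-w:u+w]; m=cv2.morphologyEx(f(c).astype(np.uint8),cv2.MORPH_OPEN,np.ones((2,2)))
    cs=max(cv2.findContours(m,cv2.RETR_EXTERNAL,cv2.CHAIN_APPROX_NONE)[0],key=cv2.contourArea)
    h=cv2.convexHull(cs);M=cv2.moments(h);x,y,ww,hh=cv2.boundingRect(h)
    return np.array([M["m10"]/M["m00"]+u-w,M["m01"]/M["m00"]+v-w]),(ww,hh),h.reshape(-1,2)+[u-w,v-w]
E
python3 - <<'E'
from m import *
t=cv2.imread("pics/top0.png").astype(int);s=cv2.imread("pics/side0.png").astype(int)
dark=lambda k:(lambda c:c.max(2)<k)
col=lambda c:(c.max(2)<205)&((c[:,:,0]-c[:,:,2])>8)
for nm,n,i,u,v,w,f,z in[("roller","top",t,242,264,20,dark(140),.014),("roller","side",s,272,247,20,dark(100),.014),
  ("collar","top",t,422,284,14,col,.01),("collar","side",s,322,345,20,col,.01),("plate","top",t,325,219,24,dark(112),.0695)]:
    p,sz,_=blob(i,u,v,w,f);print(nm,n,p.round(1),sz,onz(n,*p,z).round(4))
for nm,a,b,z in[("rmark",(246.3,269.0),(268.4,244.6),.028),("cmark",(416.2,282.8),(318.8,335.0),.02)]:
    print(nm,onz("top",*a,z).round(4),onz("side",*b,z).round(4))
p,sz,h=blob(t,325,219,48,lambda c:(c.max(2)<165)&(c.max(2)>60)&(c[:,:,0]-c[:,:,2]>4)&(c[:,:,0]-c[:,:,2]<45))
print("stand",sz,cv2.approxPolyDP(h.astype(np.int32),4,True).reshape(-1,2).tolist())
# white marks, tip
print(t[220:236,318:332].sum(2)//3); 
print((s[246:262,320:338].sum(2)//3))
cv2.imwrite("pics/stand.png",np.hstack([cv2.resize(t[170:270,280:370].astype(np.uint8),(400,444),interpolation=cv2.INTER_CUBIC),cv2.resize(s[210:300,296:390].astype(np.uint8),(400,444),interpolation=cv2.INTER_CUBIC)]))
E
```

```text
roller top [243.5 265.9] (26, 27) [0.4414 0.2864 0.014 ]
roller side [272.5 249.8] (24, 17) [0.442  0.2749 0.014 ]
collar top [417.7 286.8] (4, 5) [ 0.4619 -0.0858  0.01  ]
collar side [318.  343.7] (14, 14) [ 0.4646 -0.0883  0.01  ]
plate top [326.4 219.6] (34, 32) [0.5564 0.1266 0.0695]
rmark [0.4331 0.2761 0.028 ] [0.4332 0.2737 0.028 ]
cmark [ 0.4675 -0.0803  0.02  ] [ 0.4677 -0.08    0.02  ]
stand (60, 74) [[302, 184], [357, 189], [350, 257], [298, 252]]
[[ 93 103 122 140 155 166 172 172 169 160 146 130 117 101]
 [ 98 114 137 155 166 173 178 180 178 174 159 138 116 102]
 [106 126 144 158 167 173 179 180 181 177 168 147 119 100]
 [110 129 144 158 169 176 180 182 180 175 167 151 124 100]
 [111 126 143 162 174 181 184 185 180 173 163 150 128 103]
 [106 122 146 167 179 185 186 185 181 170 157 144 124 102]
 [101 116 146 171 181 186 184 184 182 166 147 134 116 100]
 [ 96 108 136 157 168 169 172 175 173 158 137 122 108  98]
 [ 94  98 106 116 125 138 149 152 147 134 119 108 100  96]
 [ 94  94  93  96 112 150 165 142 117 105 101 100  97  95]
 [ 94  94  94  95 121 176 187 145 105  95  95 
[... 809 characters left out ...]
 80  83  79  80  84  83]
 [141 138 140 143 140  89  70  65 141 239 167  91  81  82  83  80  81  84]
 [142 142 142 147 113  74  68 143 182 159 104  83  81  81  85  83  80  82]
 [141 144 142 147 106  76 148 178 124  83  72  80  80  86  83  82  83  85]
 [142 139 140 148  97  70  85 100  84  78  83  81  78  87  86  85  86  85]
 [138 141 140 140 103  77  69  65  67  80  87  87  88  89  86  73  69  54]
 [139 140 139 144 118  80  80  77  63  42  45  52  47  48  45  45  43  35]
 [138 140 141 144 146  97  76  82  79  66  55  45  42  41  50  57  54  72]
 [137 142 143 144 149 106  77  79  81  81  79  79  82  78  78  80  79  79]
 [143 143 141 144 146 143 119  73  61  75  79  83  80  80  73  57  41  74]]
```

View pics/stand.png

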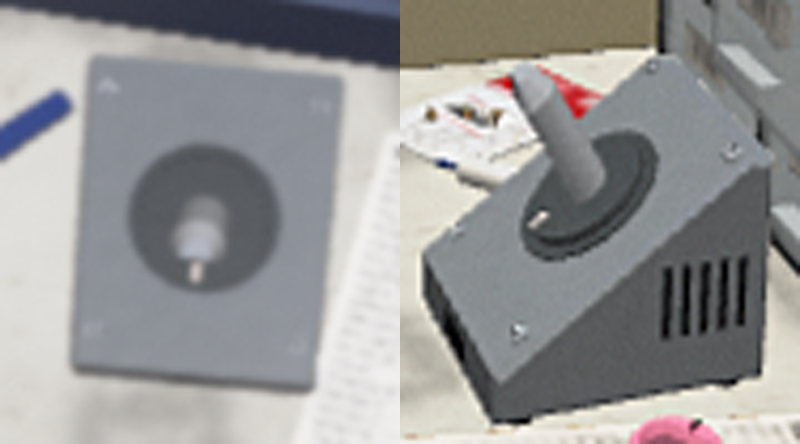

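The plate and spindle are clear. In the top view the white mark is at (323.4,231) and the plate centre at (326.4,219.6). The collar mask was poor, so I use its crop extents instead: centre (422.6,283.2) top and (322.2,345.8) side.

Run:
```python
from h import *
for nm,a,b,z in[("roller c",(243.5,265.9),(272.4,247.8),.014),("collar c",(422.6,283.2),(322.2,345.8),.01)]:
    print(nm,onz("top",*a,z).round(4),onz("side",*b,z).round(4))
bl,br=onz("top",300.7,182.8,.1),onz("top",357.2,186.9,.1)
fl,fr=onz("top",296.6,253,.026),onz("top",350.3,256.5,.026)
for x in(bl,br,fl,fr):print(x.round(4))
e=lambda d:np.arctan2(d[1],d[0])
print("yaw back",e(bl-br)-np.pi/2,"front",e(fl-fr)-np.pi/2,"L",e(bl-fl),"R",e(br-fr), "dist",np.linalg.norm(bl-br),np.linalg.norm(fl-fr),np.linalg.norm((bl-fl)[:2]))
# side-view corners of sloping top
S=[((653,57),.1),((768,158),.1),((498,385),.026),((424,250),.026)]
P=[onz("side",296+(x-400)*94/400-.5,210+y*90/444-.5,z) for (x,y),z in S]
for p in P:print(p.round(4))
print("yaw side back",e(P[0]-P[1])-np.pi/2,"front",e(P[3]-P[2])-np.pi/2,"L",e(P[0]-P[3]),"R",e(P[1]-P[2]))
yaw=np.mean([e(bl-br)-np.pi/2,e(fl-fr)-np.pi/2,e(bl-fl),e(br-fr),e(P[0]-P[1])-np.pi/2,e(P[3]-P[2])-np.pi/2,e(P[0]-P[3]),e(P[1]-P[2])]);print("yaw",yaw)
c=(bl+br+fl+fr)/4;c2=sum(P)/4;cs,sn=np.cos(yaw),np.sin(yaw)
print("centres",c[:2],c2[:2],"seat from", (c[:2]-.003*np.array([cs,sn])),(c2[:2]-.003*np.array([cs,sn])))
th=np.radians(32);Rz=np.array([[cs,-sn,0],[sn,cs,0],[0,0,1]])
R=Rz@np.array([[np.cos(th),0,-np.sin(th)],[0,1,0],[np.sin(th),0,np.cos(th)]])
pl=onz("top",326.4,219.6,.0695);seat=pl+.003*R[:,2];print("seat plate",seat)
for n,pts in(("top",[(323.4,229.3),(323.4,231.3),(323.2,233)]),("side",[(329,253),(327.8,254.1),(326.4,255.2)])):
    for u,v in pts:
        o,d=ray(n,u,v);q=o+d*(R[:,2]@(seat-o))/(R[:,2]@d);l=R.T@(q-seat);print(n,l.round(4),"ang",np.arctan2(-l[1],-l[0]).round(3))
# tip both views
u,v=296+(528-400)*94/400-.5,210+72*90/444-.5
tp,er=tri((324.3,225.3),(u,v));print("tip tri",tp,er,"pred",seat+.06*R[:,2])
print(proj("top",seat+.06*R[:,2]),proj("side",seat+.06*R[:,2]),(u,v))
```

```text
roller c [0.4414 0.2863 0.014 ] [0.4431 0.286  0.014 ]
collar c [ 0.4713 -0.0951  0.01  ] [ 0.4697 -0.095   0.01  ]
[0.6158 0.1907 0.1   ]
[0.6269 0.0748 0.1   ]
[0.4861 0.1787 0.026 ]
[0.4983 0.0651 0.026 ]
yaw back 0.09512776339486217 front 0.10682792169714195 L 0.0924113810057267 R 0.07522718915413068 dist 0.11647779405902157 0.114272795204478 0.13029983224408062
[0.6061 0.1895 0.1   ]
[0.6231 0.0735 0.1   ]
[0.4988 0.0588 0.026 ]
[0.4897 0.1818 0.026 ]
yaw side back 0.14560525209896547 front 0.07379321829485064 L 0.06632774470675956 R 0.117347138157357
yaw 0.09658345106372428
centres [0.55675127 0.12731544] [0.55445667 0.12589622] seat from [0.55376525 0.12702614] [0.55147065 0.12560692]
seat plate [0.55478517 0.12646025 0.07204414]
top [-0.0204  0.0048 -0.    ] ang -0.231
top [-0.0247  0.0045  0.    ] ang -0.182
top [-0.0284  0.0047  0.    ] ang -0.165
side [-0.0216  0.0051 -0.    ] ang -0.233
side [-0.0249  0.0045 -0.    ] ang -0.178
side [-0.0283  0.0043 -0.    ] ang -0.149
tip tri [0.52701677 0.12517777 0.12341784] 0.0013072113186544314 pred [0.5231382  0.12339414 0.12292703]
[324.94456577 227.06263832] [323.47688097 224.93173935] (325.58, 224.09459459459458)
```

```bash
cat >> h.py <<'E'
yaw,th=0.0966,np.radians(32)
def rz(a): c,s=np.cos(a),np.sin(a); return np.array([[c,-s,0],[s,c,0],[0,0,1.]])
RX=np.diag([1.,-1,-1])
R0=rz(yaw)@np.array([[np.cos(th),0,-np.sin(th)],[0,1,0],[np.sin(th),0,np.cos(th)]])
seat=np.array([0.5545,0.1262,0.072]); spin=-0.175
def seatR(): return R0@rz(spin)
def tool(R,a): return R@rz(a)@RX
roller=np.array([.442,.2862,0]);ryaw=.89
collar=np.array([.4705,-.095,0]);cyaw=-1.38
def st(m=""):
    o=observe();print(m,"t",round(o["time_s"],2),"p",np.round(o["eef_pos"],4),"F",np.round(o["ft_force"],1),"M",np.round(o["wrist_torque"],2),"open",round(o["opening"],4),"grip",round(o["grip_force"],1));return o
E
python3 - <<'E'
from h import *
print(np.round(observe()["eef_rot"],2).tolist())
for nm,p,y in(("roller",roller,ryaw),("collar",collar,cyaw)):
  for a in np.arange(-3.14,3.14,.3927):
    js=[ik(p+[0,0,.12],tool(rz(y),a)),ik(p+[0,0,.011],tool(rz(y),a)),ik(seat+seatR()@[0,0,.1],tool(seatR(),a)),ik(seat+seatR()@[0,0,.011],tool(seatR(),a))]
    print(nm,round(a,2),[None if j is None else np.round(j,2).tolist() for j in js[1:3]],[j is not None for j in js])
E
```

```text
[[0.94, 0.35, -0.0], [0.35, -0.94, 0.0], [0.0, -0.0, -1.0]]
roller -3.14 [[0.53, -0.06, 1.98, -0.0, 1.22, -1.94], [0.23, -0.58, 2.21, -0.08, 0.96, -1.24]] [True, True, True, True]
roller -2.75 [[0.53, -0.06, 1.98, -0.0, 1.22, -2.33], [0.23, -0.58, 2.21, -0.08, 0.96, -1.63]] [True, True, True, True]
roller -2.35 [[0.53, -0.06, 1.98, -0.0, 1.22, -2.72], [0.23, -0.58, 2.21, -0.08, 0.96, -2.02]] [True, True, True, True]
roller -1.96 [None, [0.23, -0.58, 2.21, -0.08, 0.96, -2.42]] [False, False, True, True]
roller -1.57 [[0.53, -0.06, 1.98, -0.0, 1.22, 2.78], [0.23, -0.58, 2.21, -0.08, 0.96, -2.81]] [True, True, True, True]
roller -1.18 [[0.53, -0.06, 1.98, -0.0, 1.22, 2.38], None] [True, True, False, False]
roller -0.78 [[0.53, -0.06, 1.98, -0.0, 1.22, 1.99], [0.23, -0.58, 2.21, -0.08, 0.96, 2.69]] [True, True, True, True]
roller -0.39 [[0.53, -0.06, 1.98, -0.0, 1.22, 1.6], [0.23, -0.58, 2.21, -0.08, 0.96, 2.3]] [True, True, True, True]
roller 0.0 [[0.53, -0.06, 1.98, -0.0, 1.22, 1.21], [0.23, -0.58, 2.21, -0.08, 0.96, 1.9]] [True, True, True, True]
roller 0.39 [[0.53, -0.06, 1.98, -0.0,
[... 1929 characters left out ...]
 [[-0.25, -0.17, 2.08, -0.0, 1.23, 1.91], [0.23, -0.58, 2.21, -0.08, 0.96, 1.12]] [True, True, True, True]
collar 1.18 [[-0.25, -0.17, 2.08, -0.0, 1.23, 1.52], [0.23, -0.58, 2.21, -0.08, 0.96, 0.72]] [True, True, True, True]
collar 1.57 [[-0.25, -0.17, 2.08, -0.0, 1.23, 1.13], [0.23, -0.58, 2.21, -0.08, 0.96, 0.33]] [True, True, True, True]
collar 1.97 [[-0.25, -0.17, 2.08, -0.0, 1.23, 0.73], [0.23, -0.58, 2.21, -0.08, 0.96, -0.06]] [True, True, True, True]
collar 2.36 [[-0.25, -0.17, 2.08, -0.0, 1.23, 0.34], [0.23, -0.58, 2.21, -0.08, 0.96, -0.45]] [True, True, True, True]
collar 2.75 [[-0.25, -0.17, 2.08, -0.0, 1.23, -0.05], [0.23, -0.58, 2.21, -0.08, 0.96, -0.85]] [True, True, True, True]
```

Run:
```python
from h import *
a=np.pi
move_ptp([.42,0,.25],tool(rz(0),np.pi/2)); st("via")
T=tool(rz(ryaw),a-np.pi/2)
move_ptp(roller+[0,0,.10],T); line_to(roller+[0,0,.011],feed=.12); st("down1")
grab(5); st("grab1"); ungrasp()
T=tool(rz(ryaw),a)
line_to(roller+[0,0,.045]); move_ptp(roller+[0,0,.045],T); line_to(roller+[0,0,.011],feed=.08); grab(30); st("grab2")
line_to(roller+[0,0,.14]); st("lift")
for n in("side","top"):cv2.imwrite(f"pics/{n}1.png",camera(n)[:,:,::-1])
```

```text
via t 2.45 p [ 0.4202 -0.0005  0.25  ] F [-0.4  0.8 -0.2] M [-0.06 -0.07 -0.01] open 0.0933 grip 0.0
down1 t 4.58 p [0.4424 0.2863 0.0118] F [-1.  -0.1  0.3] M [ 0.03 -0.2  -0.01] open 0.0931 grip 0.0
grab1 t 5.28 p [0.442  0.2863 0.0111] F [0.8 0.3 1. ] M [ 0.1  -0.24  0.02] open 0.0538 grip 5.0
grab2 t 9.14 p [0.442  0.2862 0.0111] F [-0.9 -0.9  0.7] M [ 0.17 -0.04  0.01] open 0.0534 grip 30.0
lift t 10.15 p [0.4416 0.286  0.1389] F [-0.4  0.1 -1.6] M [ 0.08 -0.05 -0.01] open 0.0531 grip 30.0
```

View pics/side1.png

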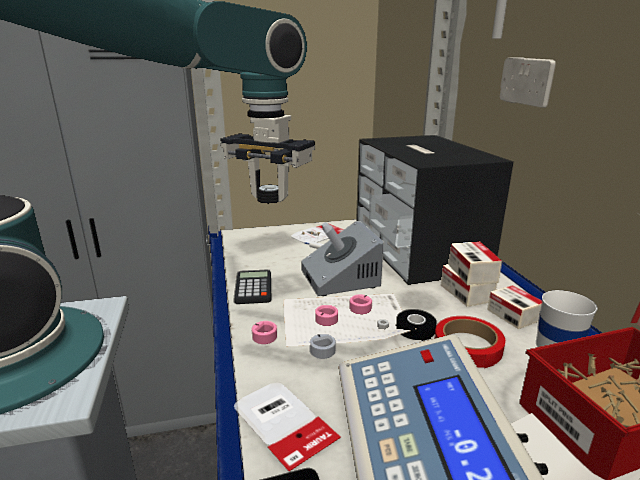

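The roller is held in the gripper at about (268,192) in the side view, and the rest of the scene is unchanged. Next I insert it, checking the force as it goes.

```bash
cat >> h.py <<'E'
def insert(a,depths,off=(0,0),feed=.04,lim=15,grip=.011):
    R=seatR(); off=np.array([*off,0.])
    for h in depths:
        line_to(seat+R@(off+[0,0,h+grip]),tool(R,a),feed=feed)
        o=observe();f=R.T@o["ft_force"];l=R.T@(np.array(o["eef_pos"])-seat)
        print(round(o["time_s"],1),"h",h,"pos",(l*1e3-[0,0,grip*1e3]).round(1),"f",f.round(1),"M",(R.T@o["wrist_torque"]).round(2),"open",round(o["opening"],4))
        if np.linalg.norm(f)>lim: print("STOP");return h
E
python3 - <<'E'
from h import *
a=np.pi;R=seatR()
move_ptp(seat+R@[0,0,.101],tool(R,a))
insert(a,[.075,.065,.06,.056,.052,.048,.044])
for n in("side","top"):cv2.imwrite(f"pics/{n}2.png",camera(n)[:,:,::-1])
s=cv2.imread("pics/side2.png")[150:300,240:400];t=cv2.imread("pics/top2.png")[160:280,260:388]
cv2.imwrite("pics/c2.png",np.hstack([cv2.resize(s,(400,375)),cv2.resize(t,(400,375))]))
E
```

```text
11.5 h 0.075 pos [-0.2  0.2 74.6] f [-0.5 -0.2 -0.2] M [0.01 0.24 0.01] open 0.0533
11.9 h 0.065 pos [-0.2 -0.1 64.7] f [-0.3 -0.4 -0.4] M [ 0.05  0.22 -0.03] open 0.0533
12.2 h 0.06 pos [-0.1 -0.1 59.8] f [-0.4  0.3 -0.7] M [-0.05  0.28 -0.04] open 0.0533
12.4 h 0.056 pos [-0.2 -0.  55.8] f [-1.1 -0.5 -1.4] M [-0.01  0.24 -0.06] open 0.0536
12.7 h 0.052 pos [-0.2 -0.  51.7] f [-0.8 -0.4 -1.4] M [ 0.03  0.28 -0.07] open 0.0533
12.9 h 0.048 pos [-0.2 -0.1 47.7] f [-1.1 -0.2 -1. ] M [-0.07  0.24  0.01] open 0.0532
13.2 h 0.044 pos [ 0.4  0.7 44. ] f [ 0.1  6.9 -1.2] M [ 1.26  0.06 -0.02] open 0.0534
```

View pics/c2.png

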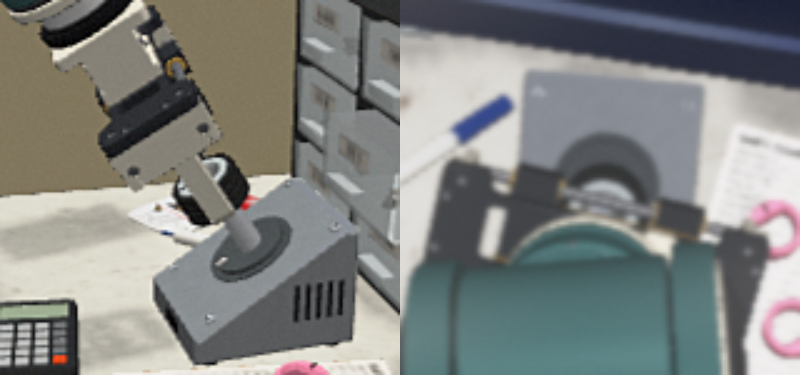

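The roller is on the spindle tip. It shows a 7 N lateral push in +y, so I continue with compliant lateral correction.

```bash
cat >> h.py <<'E'
def comply(a,depths,off,feed=.04,lim=25,gain=.00012,grip=.011,spin_off=0.):
    R=seatR(); off=np.array([*off,0.])
    for h in depths:
        line_to(seat+R@(off+[0,0,h+grip]),tool(R@rz(spin_off),a),feed=feed)
        o=observe();f=R.T@o["ft_force"];l=R.T@(np.array(o["eef_pos"])-seat)
        print(round(o["time_s"],1),"h",round(h,4),"off",(off*1e3).round(1),"pos",(l*1e3-[0,0,grip*1e3]).round(1),"f",f.round(1),"M",(R.T@o["wrist_torque"]).round(2),"open",round(o["opening"],4))
        if np.linalg.norm(f)>lim: print("STOP");break
        d=gain*f[:2]; off[:2]+=np.clip(d,-.0012,.0012)*(np.abs(f[:2])>2)
    return off[:2]
E
python3 - <<'E'
from h import *
off=comply(np.pi,[.044,.042,.038,.034,.03,.026,.022,.018,.014,.01,.006],(0,.0008));print(off)
E
```

```text
13.5 h 0.044 off [0.  0.8 0. ] pos [ 0.1  0.9 44. ] f [-0.2  2.1 -1.4] M [ 0.4   0.13 -0.04] open 0.0531
13.8 h 0.042 off [0.  1.1 0. ] pos [ 0.1  1.2 41.9] f [ 0.4  3.2 -2.6] M [ 0.73 -0.05 -0.  ] open 0.0533
14.0 h 0.038 off [0.  1.4 0. ] pos [-0.3  1.3 37.6] f [ 0.4  2.5 -2.9] M [ 0.4   0.11 -0.03] open 0.0536
14.3 h 0.034 off [0.  1.7 0. ] pos [-0.4  1.5 33.6] f [-2.  -1.4 -0.8] M [-0.    0.29 -0.03] open 0.0534
14.5 h 0.03 off [0.  1.7 0. ] pos [-0.3  1.6 29.7] f [-0.3 -1.  -1. ] M [-0.01  0.24 -0.03] open 0.0537
14.8 h 0.026 off [0.  1.7 0. ] pos [-0.2  1.6 25.7] f [-0.9 -0.6 -0.6] M [-0.05  0.21 -0.04] open 0.0531
15.0 h 0.022 off [0.  1.7 0. ] pos [-0.2  1.7 21.8] f [-0.7 -1.2 -1.4] M [-0.02  0.17  0.01] open 0.0533
15.3 h 0.018 off [0.  1.7 0. ] pos [-0.2  1.7 17.7] f [-0.7  0.1 -1.4] M [-0.05  0.29 -0.03] open 0.0537
15.5 h 0.014 off [0.  1.7 0. ] pos [-0.2  1.7 13.7] f [-1.  1. -1.] M [ 0.02  0.25 -0.04] open 0.0535
15.8 h 0.01 off [0.  1.7 0. ] pos [-0.2  1.7  9.7] f [-0.6 -0.  -1.4] M [-0.04  0.26 -0.01] open 0.0534
16.0 h 0.006 off [0.  1.7 0. ] pos [-0.2  1.7  5.7] f [-0.6 -0.4 -0.8] M [0.   0.23 0.01] open 0.0534
[0.         0.00173277]
```

Run:
```python
from h import *
off=comply(np.pi,[.003,.001,0,-.001,-.002,-.003],(0,.0019),feed=.02,lim=9);print(off)
```

```text
16.3 h 0.003 off [0.  1.9 0. ] pos [-0.1  1.9  2.9] f [-0.6 -0.1 -1.6] M [-0.04  0.23 -0.02] open 0.0533
16.6 h 0.001 off [0.  1.9 0. ] pos [-0.1  1.9  0.9] f [-0.2 -0.8 -1.6] M [-0.01  0.26 -0.03] open 0.0535
16.8 h 0 off [0.  1.9 0. ] pos [-0.   1.9 -0. ] f [-1.3  0.4 -1.1] M [ 0.06  0.22 -0.06] open 0.0532
17.1 h -0.001 off [0.  1.9 0. ] pos [ 0.2  2.  -0.6] f [-4.7 -0.6 10.3] M [-0.3   0.9  -0.08] open 0.0536
STOP
[0.     0.0019]
```

Run:
```python
from h import *
R=seatR();ungrasp();st("open")
line_to(seat+R@[0,.0019,.12],feed=.15)
a=2.95
T=tool(rz(cyaw),a-np.pi/2)
move_ptp([.42,.02,.22],T)
for n in("side","top"):cv2.imwrite(f"pics/{n}3.png",camera(n)[:,:,::-1])
move_ptp(collar+[0,0,.09],T); line_to(collar+[0,0,.0105],feed=.12); grab(5); st("grab1"); ungrasp()
T=tool(rz(cyaw),a)
line_to(collar+[0,0,.045]); move_ptp(collar+[0,0,.045],T); line_to(collar+[0,0,.0105],feed=.08); grab(30); st("grab2")
line_to(collar+[0,0,.12]); st("lift")
s=cv2.imread("pics/side3.png")[170:300,260:400];cv2.imwrite("pics/c3.png",np.hstack([cv2.resize(s,(400,371)),cv2.resize(camera("top")[160:280,260:388,::-1],(400,371))]))
```

```text
open t 17.9 p [0.5493 0.1276 0.0806] F [0.3 0.6 0.8] M [ 0.05  0.11 -0.02] open 0.0925 grip 0.0
grab1 t 23.69 p [ 0.4705 -0.095   0.0105] F [ 0.1 -0.1  0.6] M [0.04 0.07 0.03] open 0.0393 grip 5.0
grab2 t 27.93 p [ 0.4705 -0.095   0.0105] F [-0.4 -0.4  0.2] M [-0.03 -0.06  0.  ] open 0.0394 grip 30.0
lift t 28.82 p [ 0.4701 -0.0949  0.1189] F [-0.1 -0.1 -1.3] M [-0.02 -0.07  0.  ] open 0.0392 grip 30.0
```

View pics/c3.png

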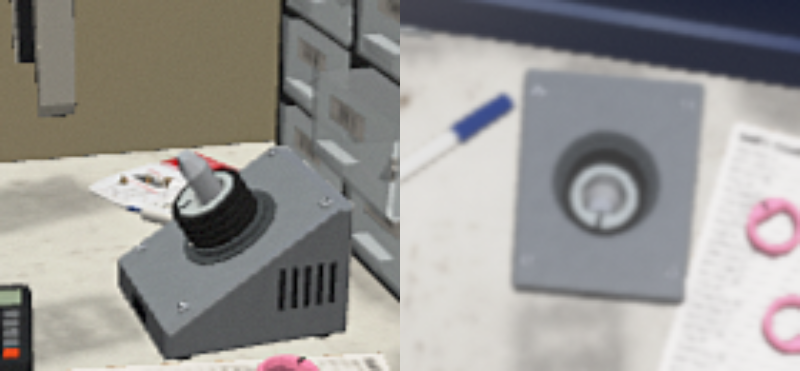

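The roller sits flush on the faceplate, with its mark at about (600,218) in the top crop pointing down the slope over the flat. Now the collar.

Run:
```python
from h import *
a=2.95;R=seatR();o0=np.array([0,.0019])
move_ptp([.43,.03,.21],tool(R,a))
move_ptp(seat+R@[0,.0019,.1],tool(R,a))
off=comply(a,[.068,.06,.056,.052,.048,.045,.042,.039,.036,.033,.031,.0295],o0,grip=.0105,lim=12);print(off)
```

```text
Traceback (most recent call last):
bench.IKError: the arm cannot take that pose within its joint ranges
```

Run:
```python
from h import *
a=2.95;R=seatR();o0=np.array([0,.0019])
line_to(collar+[-.02,.03,.20])
move_ptp(seat+R@[0,.0019,.11],tool(R,a)); st()
off=comply(a,[.068,.06,.056,.052,.048,.045,.042,.039,.036,.033,.031,.0295],o0,grip=.0105,lim=12);print(off)
```

```text
t 30.42 p [0.4966 0.1219 0.1651] F [ 0.9 -0.4 -0.6] M [ 0.02  0.22 -0.01] open 0.0392 grip 30.0
31.4 h 0.068 off [0.  1.9 0. ] pos [ 0.1  2.  68.2] f [-0.6 -0.  -0.1] M [-0.03  0.17 -0.02] open 0.0387
31.7 h 0.06 off [0.  1.9 0. ] pos [-0.2  1.8 59.7] f [ 0.2 -0.1 -1.1] M [-0.02  0.17 -0.05] open 0.039
32.0 h 0.056 off [0.  1.9 0. ] pos [-0.2  1.8 55.8] f [-0.6 -0.3  0.1] M [-0.01  0.22  0.  ] open 0.0389
32.2 h 0.052 off [0.  1.9 0. ] pos [-0.2  1.8 51.7] f [-0.5  0.  -1.3] M [ 0.    0.22 -0.03] open 0.0394
32.5 h 0.048 off [0.  1.9 0. ] pos [-0.2  1.8 47.7] f [-1.3 -0.1 -0.8] M [ 0.    0.19 -0.02] open 0.0394
32.7 h 0.045 off [0.  1.9 0. ] pos [-0.1  1.8 44.8] f [-1.  -0.2 -0.2] M [-0.01  0.18 -0.  ] open 0.039
33.0 h 0.042 off [0.  1.9 0. ] pos [-0.1  1.8 41.8] f [ 0.6 -0.1 -1.6] M [-0.04  0.21 -0.01] open 0.0394
33.2 h 0.039 off [0.  1.9 0. ] pos [-0.1  1.9 38.8] f [-0.2 -0.  -0.3] M [ 0.05  0.18 -0.02] open 0.039
33.5 h 0.036 off [0.  1.9 0. ] pos [-0.1  1.9 35.8] f [-0.8 -0.6 -0.6] M [-0.07  0.13  0.04] open 0.0394
33.7 h 0.033 off [0.  1.9 0. ] pos [-0.2  1.9 32.8] f [ 0.3  0.4 -0.6] M [-0.04  0.21 -0.04] open 0.039
34.0 h 0.031 off [0.  1.9 0. ] pos [-0.1  1.9 30.9] f [-0.1 -1.4 -0.7] M [-0.03  0.15 -0.01] open 0.0391
34.2 h 0.0295 off [0.  1.9 0. ] pos [-0.   1.9 29.4] f [-0.4  0.2 -0.3] M [-0.02  0.18 -0.01] open 0.0394
[0.     0.0019]
```

Run:
```python
from h import *
a=2.95;R=seatR()
comply(a,[.0285,.0275,.0265,.0255,.0245],(0,.0019),grip=.0105,lim=9,feed=.02)
ungrasp();line_to(seat+R@[0,.0019,.13],feed=.15)
move_ptp([.38,-.25,.25],tool(rz(-.6),np.pi*.75));wait(.3);st()
for n in("side","top"):cv2.imwrite(f"pics/{n}4.png",camera(n)[:,:,::-1])
cv2.imwrite("pics/c4.png",np.hstack([cv2.resize(cv2.imread("pics/side4.png")[190:290,290:390],(400,400),interpolation=cv2.INTER_CUBIC),cv2.resize(cv2.imread("pics/top4.png")[160:280,265:385],(400,400),interpolation=cv2.INTER_CUBIC)]))
```

```text
34.5 h 0.0285 off [0.  1.9 0. ] pos [-0.   1.9 28.5] f [-0.5 -0.4 -0.3] M [-0.02  0.24  0.02] open 0.0394
34.7 h 0.0275 off [0.  1.9 0. ] pos [ 0.1  1.9 27.5] f [ 0.1  0.1 -0.5] M [-0.    0.18  0.05] open 0.0392
35.0 h 0.0265 off [0.  1.9 0. ] pos [ 0.2  2.  27.1] f [-7.1 -1.7 17.5] M [-0.35  1.32  0.09] open 0.0391
STOP
 t 38.47 p [ 0.3802 -0.2496  0.25  ] F [-0.3 -0.2 -0.8] M [ 0.   -0.1   0.04] open 0.0927 grip 0.0
```

View pics/c4.png

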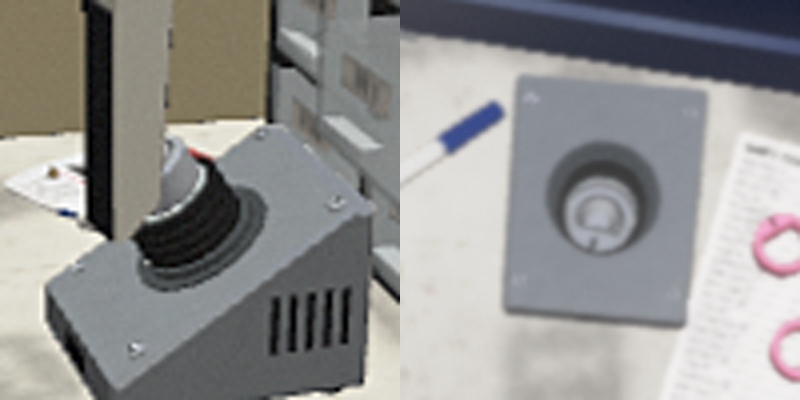

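The collar is on, with its mark at about (592,243) in the top crop lined up with the flat. The gripper hides part of the side view, so I move away for one clear look.

Run:
```python
from h import *
move_ptp([.15,-.5,.35],tool(rz(-1.2),np.pi*.75));st()
cv2.imwrite("pics/side5.png",camera("side")[:,:,::-1])
cv2.imwrite("pics/c5.png",cv2.resize(cv2.imread("pics/side5.png")[200:290,290:390],(660,594),interpolation=cv2.INTER_CUBIC))
```

```text
t 39.9 p [ 0.1507 -0.4996  0.3497] F [ 1.1  0.4 -1.1] M [-0.07 -0.07 -0.04] open 0.0926 grip 0.0
```

View pics/c5.png

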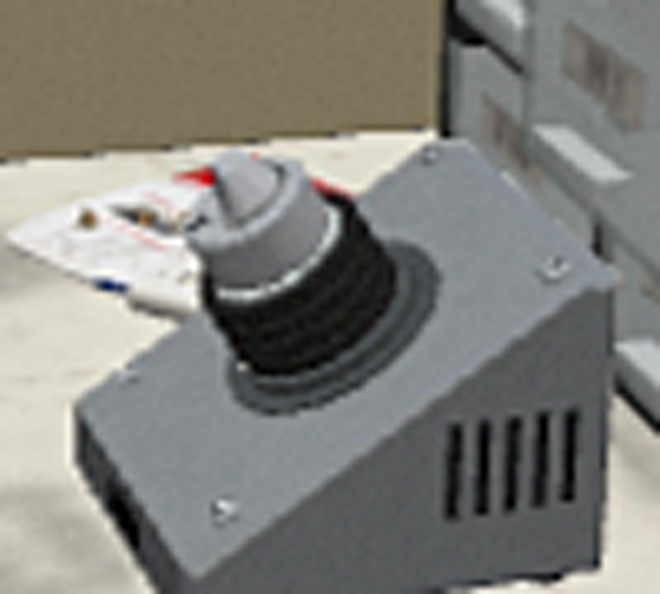

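The roller is flush on the faceplate (about (320,370) in the crop), and the collar is flush on the roller (about (275,265)) with no gap visible. I hand in.

```bash
python3 -c "
from bench import *
print(sign_off())"
```

```text
the job is handed in; nothing more can be done
None
```

The ribbed roller and then the plain grey collar are on the spindle, flats aligned and pressed home with no visible gap, both released, the marker, nut and snap hook never touched, and the job was handed in at about 40 s.

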